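Divert the grinding balls to the right-hand dish

ROBOT

A 7-joint arm with a two-finger parallel gripper is mounted at the origin on a cart in front of the work surface, level with it; the furniture and walls round the work are solid. World frame = base frame: x ahead of the robot, y to its left, z up, the work surface at z = 0. Lengths are in mm, angles in rad, forces in N, time in s.
With the tool pointing down it reaches from about 400 to 875 mm from the base axis. Payload 4.4 kg.
Tool frame: the origin (TCP) lies at the very end of the fingers, on their centre line; the grasp point (between the pads) lies ctrl.grip_depth behind it (ctrl.grip_depth is the distance from the TCP to the grasp point, in mm); z points along the fingers, y is the direction in which the jaws open and shut (so a half turn about z gives the same grasp; the last joint's range is limited). The gripper opens to 85 mm and grips with 20 to 120 N. Pads are 22 mm wide; open, the fingers measure 114 mm over their backs; the gripper's body (76 mm by 85 mm) begins 54 mm behind the grasp point. The pads swing forward as they close: fully open they stand 13 mm farther back than shut.
Start: joints at [-1.299, 0.628, 0.038, 1.517, -0.027, 0.996, -0.02], TCP at [215.395, 613.289, 231.313] pointing down, gripper open.
Joint ranges: [-3.06, 3.06], [-0.37, 2.12], [-1.25, 1.32], [0.18, 2.47], [-1.1, 4.24], [0.23, 1.98], [-2.94, 2.94]. Speed limits (rad/s): [2.57, 2.57, 3.14, 3.14, 3.14, 3.14, 3.14].

INTERFACE

Orientations are given as [roll, pitch, yaw] about the fixed x, y, z axes, in that order (R = Rz(yaw) Ry(pitch) Rx(roll)).
In Python, from cell import ctrl gives the robot as it stands.
- The arm moves only by the tool servo_tool, never from a script. Its argument "commands" is one flat list of numbers, 5 for each row, row after row: the shift along the tool's x, y, z in units of 25 mm (1.0 is 25 mm), then the turn about the tool's z in units of 6 degrees (1.0 is 6 degrees), then the closure, from 0 (fully open) to 1 (shut). In form: [tx, ty, tz, twist, gripper, tx, ty, tz, twist, gripper, ...]. A call has 1 to 10 rows; each row is the pose to reach, as a shift and turn from the pose commanded when the call began, along the tool's axes at that moment; what a row does not reach only later rows make up. A row lasts 1/12 s, in which the tool goes at most 41.7 mm and 7.16 degrees, less where a joint would pass 70% of its speed; a pose out of reach is approached as far as the arm can. A call with a gripper value outside its range is refused whole. The fingers move at their own pace and stop on an object; the grip force is fixed at half the most. Time passes only in rows, so rows that repeat a pose let the fingers close. It gives the time, the measured TCP pose, the force and the opening at its end, in the units of the state.
- ctrl.read_state(): the state, without advancing time (a new reading comes with each control period).
- ctrl.get_image(name): name is "side" or "top"; returns a dict with "img" (384x512x3 uint8, blue, green, red), "K" (3x3 intrinsics, pixels), "T" (4x4, takes a point from camera to world coordinates). Camera axes: x right, y down, z forward; pixel columns grow to the right and rows downward; lengths in mm; the calibration is good to about 2 mm. A picture is of the moment at which its call begins. There is no depth.
- ctrl.finish_job(): hands the job in, once; it reports no verdict.
The state is a dict: "clock": time; "qpos": joint angles; "qd": joint speeds; "tau": joint torques, N m; "eef_pos": TCP position; "tool_rot": TCP orientation; "force": force on the tool from outside, world axes, zero at the start; "torque": the same for the moment, N m; "width": finger opening in mm.
Only numpy, scipy, OpenCV 4.12 (cv2) and the standard library are available. Lean on these libraries where they do the work, as an engineer would, in place of code of your own. Each camera call takes 0.05 s, during which the arm holds its last target.

TASK

The left dish has its three grinding balls, so the next three must go to the right one: press down the raised right-hand pad of the dispenser's seesaw gate until the gate rocks over and rests on its other stop, then press the round release key right down and keep it down until all three waiting balls have run into the right-hand dish, and let it spring up. Work by pressing with the fingertips only: lift and carry nothing, do not touch the balls, do not shift the dishes, and leave the other things on the bench alone.

Things in the scene. Friction and masses are not known exactly. Their poses are not given: they have to be found in the camera images.
- dispenser: ball dispenser on a low white base, 390 mm wide, 230 deep, 125 high, fixed. Origin on bench under the gate's pivot, midway between the dishes; x points away from the robot up the feed channel, y to the left dish, z up; yaw within 0.35 rad. The clear-walled channel runs from x = 153 to 8 mm at y = 0 and ends over the gate; two chutes lead from its ends to the dishes at x = -8, y = +150 and -150 mm.
- gate (a joint): seesaw gate, rad: a steel trough 140 mm long across the dispenser on an axle along its x, 55 mm above the bench. -0.28 = on its left stop (left end low, balls go left), +0.28 = on its right stop (balls go right). Top-heavy: it stays on either stop and falls over by itself once past 0; under 1 N at a pad rocks it. Rigid at the stops.
- pad_right (a point): middle of the top of the gate's right-hand black finger pad (40 mm deep, 34 wide, 6 thick), 50 mm in front of the pivot. Raised at the start, 94 mm above the bench; pressed to the right stop it is 55 mm above the bench and has moved 11 mm outward (dispenser -y). The trough's front wall behind it is at dispenser x = -13 mm and reaches at most 125 mm above the bench.
- pad_left (a point): the same on the gate's left-hand pad, which starts low and rises when the right one is pressed.
- key (a joint): release key, m: 0 = up (a stop pin stands in the channel and holds the balls), 0.014 = fully down (the pin is below the channel floor, the balls roll out one after another and reach the dish in 1 to 2 s). Springs back up when let go; 2 N starts it, 5.5 N holds it fully down, then it is rigid.
- key_top (a point): middle of the top of the round black release key, 32 mm across, 104 mm above the bench when up, to the right of the feed channel (at dispenser x = +50, y = -48 mm). The channel's side wall, 110 mm high there, stands 37 mm to the left of it.
- dish_left_floor (a point): middle of the inner floor of the left clear petri dish (55 mm across, 15 mm high, wall 2 mm), loose between four locating pins under the left spout; three steel balls already lie in it. Its inner floor is 16 mm above the bench.
- dish_right_floor (a point): the same of the right petri dish, which starts empty.
- dish_left: the left petri dish itself; origin at the centre of its underside.
- dish_right: the right petri dish itself; origin at the centre of its underside.
- beaker: bystander: a small glass beaker, 45 mm across, 105 mm high with its pipette, behind the left chute; origin at the centre of its underside.
- sample_dish: bystander: a petri dish of brown samples, 55 mm across, 17 mm high, in front of the right dish; origin at the centre of its underside.
- tweezers: bystander: steel tweezers, 118 mm long, lying in front of the dispenser; origin at the centre of the underside.
- syringe: bystander: a syringe, 142 mm long, lying on the left; origin at the centre of the underside.
- marker: bystander: a marker pen, 132 mm long, lying on the right; origin at the centre of the underside.
- ball_1: centre of steel grinding ball 1 of the three waiting in the feed channel (15 mm across, 14 g), counted from the stop pin.
- ball_2: centre of steel grinding ball 2 of the three waiting in the feed channel (15 mm across, 14 g), counted from the stop pin.
- ball_3: centre of steel grinding ball 3 of the three waiting in the feed channel (15 mm across, 14 g), counted from the stop pin.
- done_1: centre of one of the three steel balls (15 mm) already in the left dish.
- done_2: centre of one of the three steel balls (15 mm) already in the left dish.
- done_3: centre of one of the three steel balls (15 mm) already in the left dish.
Things that resemble listed ones, but are neither listed nor needed, are in the scene too. Leave any orange or yellow look-alike of the dish_right alone.

How it is judged:
By the outcome, as a careful person would: the job done as asked, in the order asked, and still so for the second after the job is handed in, with the robot touching nothing.
It also fails if it takes over 34 s, if anything falls off the work surface, if the arm or the gripper's body presses on something with over 40 N, if the wrist force passes 120 N, or if a joint passes its speed limit or range.

## Working session

There is one attempt and no reset: what is moved stays moved. The work goes in short steps, Python scripts to look and compute and a tool call to move; the robot and the scene stay as the last step left them, time stands still between calls to the robot, and variables do not carry over. Pictures are saved under pics/ and viewed, and the job is handed in when it is done.

Besides the shell and the picture viewer there is one more tool, called after "Request:" as a command line: name --argument value ..., lists and objects as JSON in quotes. servo_tool: Moves the arm, as the interface text tells. Its arguments: {"type":"object","properties":{"commands":{"type":"array","items":{"type":"number"}}},"required":["commands"]}

```bash
mkdir -p pics; ls; python3 - <<'E'
from cell import ctrl
import cv2,numpy as np
for n in("side","top"):
    d=ctrl.get_image(n);cv2.imwrite(f"pics/{n}0.png",cv2.resize(d["img"],(768,576),interpolation=cv2.INTER_CUBIC));cv2.imwrite(f"pics/{n}0raw.png",d["img"])
    np.savez(f"{n}.npz",K=d["K"],T=d["T"]);print(n,d["K"].round(1),d["T"].round(3))
print(ctrl.read_state(),ctrl.grip_depth)
E
```

```text
pics
side [[472.    0.  248.5]
 [  0.  472.  189.3]
 [  0.    0.    1. ]] [[ 6.290000e-01 -6.680000e-01  3.970000e-01  1.111300e+01]
 [-7.770000e-01 -5.440000e-01  3.170000e-01 -4.690820e+02]
 [ 4.000000e-03 -5.080000e-01 -8.610000e-01  1.323667e+03]
 [ 0.000000e+00  0.000000e+00  0.000000e+00  1.000000e+00]]
top [[391.4   0.  257. ]
 [  0.  391.4 192.3]
 [  0.    0.    1. ]] [[-1.030000e-01 -9.730000e-01  2.060000e-01  2.847400e+02]
 [-9.950000e-01  1.010000e-01 -2.200000e-02  1.269000e+00]
 [ 0.000000e+00 -2.070000e-01 -9.780000e-01  1.329973e+03]
 [ 0.000000e+00  0.000000e+00  0.000000e+00  1.000000e+00]]
{'clock': 0.1, 'qpos': array([-1.2987946 ,  0.62925988,  0.03846983,  1.51826638, -0.02701295,
        0.99630943, -0.01995481]), 'qd': array([ 2.31335977e-04, -1.01305180e-04,  2.94424241e-04, -3.08358919e-03,
       -2.26852045e-03,  6.08891436e-04, -9.43851881e-05]), 'tau': array([ 2.42364717e-03, -5.64532006e+01,  1.23004194e+00, -1.93973923e+01,
        1.12329482e-02,  5.45224335e-03, -1.02216944e-06]), 'eef_pos': array([215.21386418, 612.74067562, 230.47797708]), 'tool_rot': array([-3.13986837e+00,  2.16091824e-05,  2.80380884e+00]), 'force': array([ 0.58523771, -0.47017784, -0.25196473]), 'torque': array([-0.02852299,  0.00539054,  0.02222352]), 'width': 85.17710614951487} 18.700000000000003
```

View pics/side0.png

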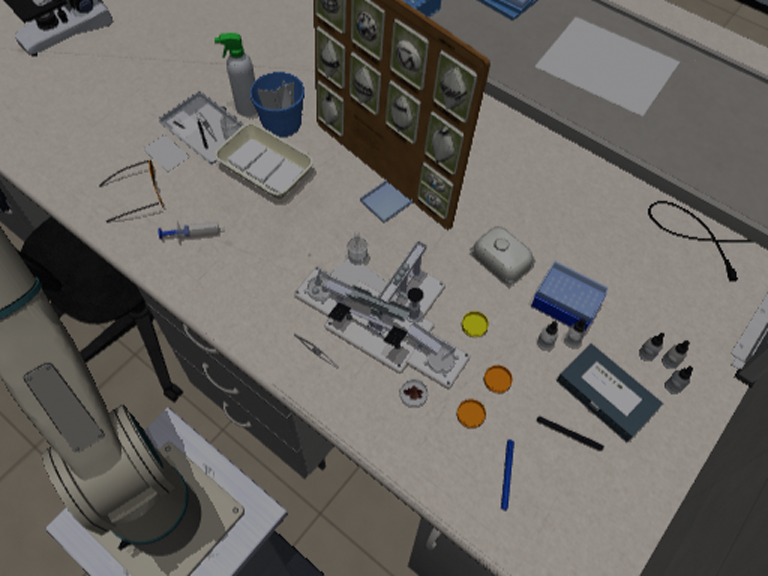

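View pics/top0.png

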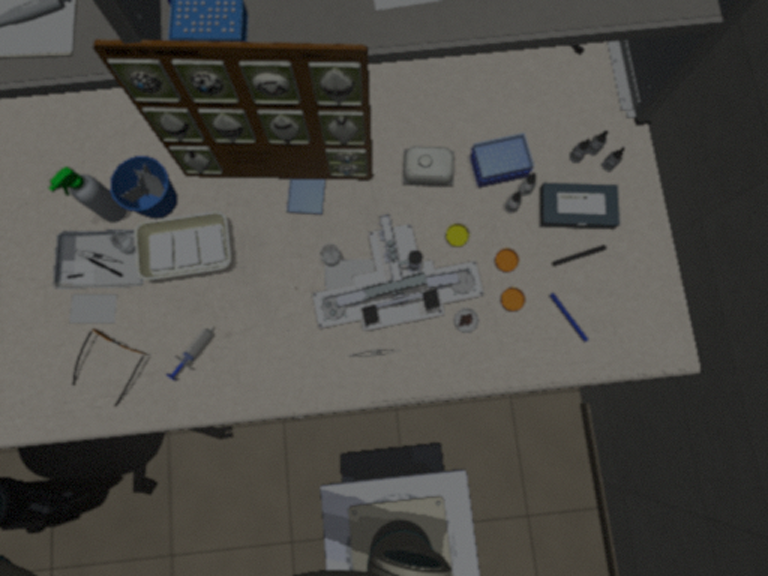

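The side view shows the dispenser around px (385,315), with the key at (415,295). The black pads are at (340,312) and (396,335). The orange and yellow lids to its right are look-alikes. Next I'll take close crops.

```bash
python3 - <<'E'
import cv2
a=cv2.imread("pics/side0raw.png")[155:265,185:325];cv2.imwrite("pics/sc.png",cv2.resize(a,None,fx=5.4,fy=5.4,interpolation=cv2.INTER_CUBIC))
a=cv2.imread("pics/top0raw.png")[135:245,200:340];cv2.imwrite("pics/tc.png",cv2.resize(a,None,fx=5.4,fy=5.4,interpolation=cv2.INTER_CUBIC))
E
```

```text
(no output)
```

View pics/sc.png

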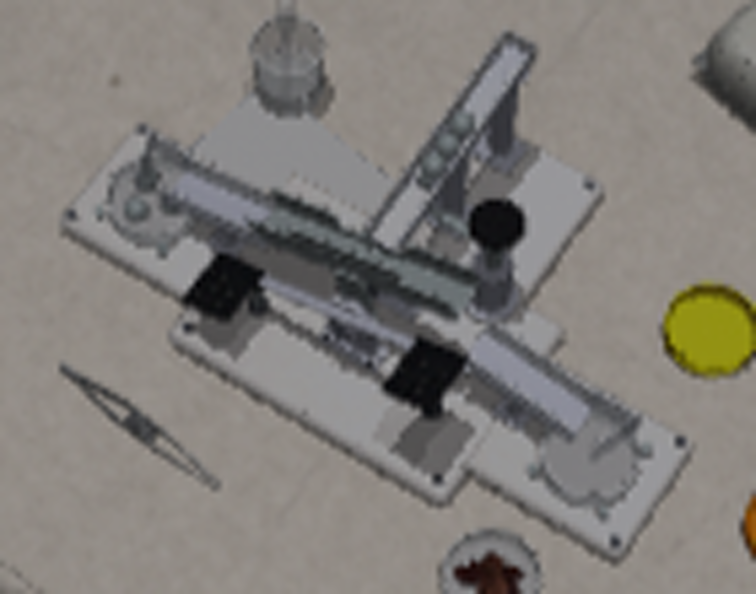

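View pics/tc.png

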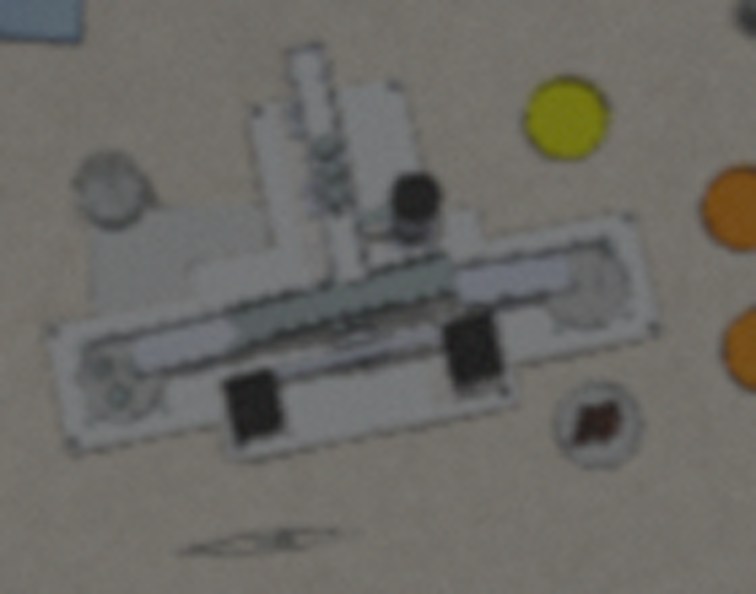

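The right pad is the raised one (side crop (427,372), top crop (473,348)). The left pad is low (223,287 / 253,405), and the round key is at (497,224 / 415,196). Next I'll fit the dispenser pose from all of these.

```bash
cat > h.py <<'E'
import numpy as np
from scipy.optimize import least_squares
C={n:np.load(f"{n}.npz") for n in("side","top")}
OFF={"side":(185,155),"top":(200,135)}
L={"key":(50,-48,104),"pr":(-50,-62.2,94),"pl":(-50,73.4,55)}
P={"side":{"key":(497,224),"pr":(427,372),"pl":(223,287)},"top":{"key":(415,196),"pr":(473,348),"pl":(253,405)}}
def proj(n,p):
    T=C[n]["T"];q=np.linalg.inv(T)@np.append(p,1);u=C[n]["K"]@q[:3];return u[:2]/u[2]
def raw(n,k): return np.array(P[n][k])/5.4+OFF[n]
def ray(n,uv,z):
    T=C[n]["T"];d=T[:3,:3]@np.linalg.inv(C[n]["K"])@[uv[0],uv[1],1];o=T[:3,3];return o+d*(z-o[2])/d[2]
def W(v,l):
    c,s=np.cos(v[2]),np.sin(v[2]);return np.array([v[0]+c*l[0]-s*l[1],v[1]+s*l[0]+c*l[1],l[2]])
E
python3 - <<'E'
from h import *
for n in P:
    for k in L: print(n,k,ray(n,raw(n,k),L[k][2]).round(1))
for cams in(("side",),("top",),("side","top")):
    f=lambda v:np.concatenate([proj(n,W(v,L[k]))-raw(n,k) for n in cams for k in L])
    r=least_squares(f,[600,0,0],x_scale=[100,100,.1]);v=r.x
    print(cams,v.round(3),r.fun.round(2))
for k in L: print(k,W(v,L[k]).round(1))
np.save("v.npy",v)
E
```

```text
side key [ 608.3 -101.2  104. ]
side pr [ 516.5 -124.5   94. ]
side pl [501.9   8.7  55. ]
top key [605.9 -96.7 104. ]
top pr [ 511.9 -121.2   94. ]
top pl [497.7  12.8  55. ]
('side',) [ 5.57762e+02 -5.84140e+01  9.80000e-02] [ 0.82 -0.88 -0.33  0.74 -0.49  0.06]
('top',) [ 5.53895e+02 -5.45260e+01  1.00000e-01] [ 0.08 -0.79  0.11  0.47 -0.2   0.3 ]
('side', 'top') [ 5.56015e+02 -5.66830e+01  9.90000e-02] [-0.01 -0.83 -1.14  0.81 -1.29  0.16  0.69 -1.47  0.68 -0.22  0.37 -0.42]
key [610.5 -99.5 104. ]
pr [ 512.4 -123.5   94. ]
pl [499.   11.4  55. ]
```

```bash
cat >> h.py <<'E'
def units(p,pos,rot):
    from scipy.spatial.transform import Rotation as R
    M=R.from_euler("xyz",rot).as_matrix();return (M.T@(np.array(p)-pos)/25).round(2)
E
python3 - <<'E'
from h import *
v=np.load("v.npy");p0=np.array([215.395,613.289,231.313]);r0=[-3.1399,0,2.8038]
for l in((-62,-66,220),(-62,-66,110),):
    p=W(v,l);print(p,units(p,p0,r0))
print(units([400,300,225],p0,r0), (np.pi+v[2]-2.8038)/np.deg2rad(6))
E
```

```text
[ 500.82854168 -128.47700173  220.        ] [-20.61 -24.21   0.49]
[ 500.82854168 -128.47700173  110.        ] [-20.61 -24.2    4.89]
[-11.12  -9.38   0.27] 4.169274574339021
```

Request:
servo_tool --commands '[-1.5, -1.2, 0, -0.5, 1, -3, -2.4, 0, -1, 1, -4.5, -3.6, 0, -2, 1, -6, -4.8, 0, -3, 1, -7.4, -6.1, 0, -4.17, 1, -8.7, -7.3, 0, -4.17, 1, -10, -8.4, 0, -4.17, 1, -11.1, -9.4, 0, -4.17, 1, -11.1, -9.4, 0, -4.17, 1]'

```text
clock: 0.85
eef_pos: [400.8, 295.5, 231.1]
tool_rot: [-3.14, -0.0, -3.046]
force: [0.4, 0.2, -0.0]
width: 0.1
```

```bash
python3 - <<'E'
from cell import ctrl
from h import *
s=ctrl.read_state();print({k:np.round(s[k],3) for k in s})
v=np.load("v.npy")
for l in((-62,-66,220),(-62,-66,115)): print(units(W(v,l),s["eef_pos"],s["tool_rot"]))
E
```

```text
{'clock': np.float64(0.85), 'qpos': array([-0.642,  0.414, -0.07 ,  1.931,  0.041,  0.8  ,  0.931]), 'qd': array([ 0.669, -0.073,  0.019,  0.13 , -0.038, -0.073,  0.705]), 'tau': array([ -4.017, -42.284,  -0.806, -16.28 ,  -0.065,   0.132,  -0.59 ]), 'eef_pos': array([400.772, 295.462, 231.102]), 'tool_rot': array([-3.14 , -0.   , -3.046]), 'force': array([ 0.425,  0.243, -0.045]), 'torque': array([ 0.014, -0.075, -0.023]), 'width': np.float64(0.067)}
[ -2.37 -17.26   0.48]
[ -2.37 -17.25   4.68]
```

Request:
servo_tool --commands '[-0.3, -1.6, 0, 0, 1, -0.6, -3.2, 0, 0, 1, -0.9, -4.8, 0, 0, 1, -1.2, -6.4, 0, 0, 1, -1.5, -8, 0, 0, 1, -1.8, -9.6, 0, 0, 1, -2, -11.2, 0, 0, 1, -2.2, -12.8, 0, 0, 1, -2.4, -14.2, 0, 0, 1, -2.4, -15.4, 0, 0, 1]'

```text
clock: 1.68
eef_pos: [497.7, -80.7, 231.2]
tool_rot: [-3.141, 0.001, -3.045]
force: [-0.0, 0.9, 0.3]
width: 0.3
```

Request:
servo_tool --commands '[0, -1, 0.5, 0, 1, 0, -1.7, 0.7, 0, 1, 0, -1.85, 1, 0, 1, 0, -1.85, 1, 0, 1, 0, -1.85, 1, 0, 1]'

```text
clock: 2.1
eef_pos: [501.1, -122.3, 205.7]
tool_rot: [3.14, -0.001, -3.042]
force: [-1.2, 0.9, 0.4]
width: -0.1
```

```bash
python3 - <<'E'
from cell import ctrl
from h import *
import cv2
s=ctrl.read_state();print(s["eef_pos"],s["tool_rot"],s["force"],s["qpos"].round(2))
v=np.load("v.npy")
for l in((-62,-66,115),): print(units(W(v,l),s["eef_pos"],s["tool_rot"]))
for n in("side","top"):
    d=ctrl.get_image(n)["img"];x,y=OFF[n];a=d[y-20:y+110,x:x+160];cv2.imwrite(f"pics/{n}1.png",cv2.resize(a,None,fx=4.5,fy=4.5,interpolation=cv2.INTER_CUBIC))
    print(n,(proj(n,s["eef_pos"])-[x,y-20])*4.5)
E
```

```text
[ 501.11032135 -122.33499048  205.74663555] [ 3.14018002e+00 -1.44185950e-03 -3.04191581e+00] [-1.2267633   0.93793643  0.42843265] [ 0.19  0.47 -0.01  1.92  0.01  0.76  1.85]
[ 0.03 -0.25  3.63]
side [343.18331304 332.58751259]
top [410.93486175 363.51336641]
```

View pics/side1.png

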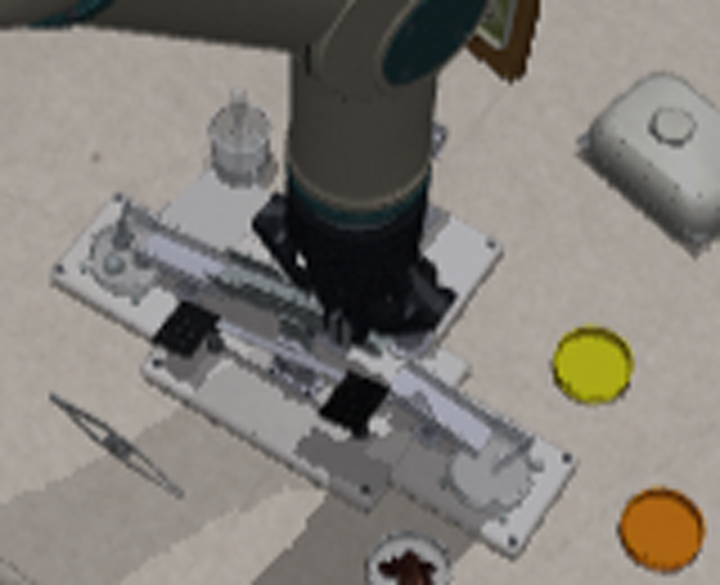

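View pics/top1.png

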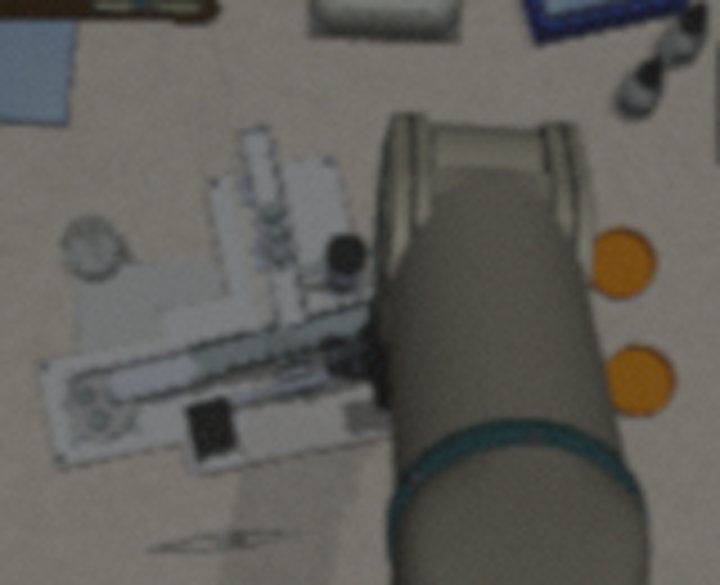

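The gripper is shut above the right pad. Its tip projects to side px (343,332), matching the picture where the tip sits just over the pad, so I'll descend.

Request:
servo_tool --commands '[0, -0.2, 1.2, 0, 1, 0, -0.25, 2.4, 0, 1, 0, -0.25, 3.4, 0, 1, 0, -0.25, 3.9, 0, 1, 0, -0.25, 4.2, 0, 1, 0, -0.3, 4.5, 0, 1, 0, -0.35, 4.8, 0, 1, 0, -0.4, 5.1, 0, 1, 0, -0.45, 5.3, 0, 1, 0, -0.45, 5.4, 0, 1]'

```text
clock: 3.03
eef_pos: [502.7, -135.2, 70.9]
tool_rot: [-3.141, -0.0, -3.043]
force: [-0.3, 0.6, 0.1]
width: -0.3
```

```bash
python3 - <<'E'
from cell import ctrl
from h import *
import cv2
s=ctrl.read_state();print(s["eef_pos"],s["tool_rot"],s["force"])
for n in("side",):
    d=ctrl.get_image(n)["img"];x,y=OFF[n];a=d[y-20:y+110,x:x+160];cv2.imwrite(f"pics/{n}2.png",cv2.resize(a,None,fx=4.5,fy=4.5,interpolation=cv2.INTER_CUBIC))
E
```

```text
[ 502.71858784 -135.15112722   70.93414018] [-3.14145342e+00 -3.49310889e-05 -3.04310885e+00] [-0.30577905  0.64771009  0.14142966]
```

View pics/side2.png

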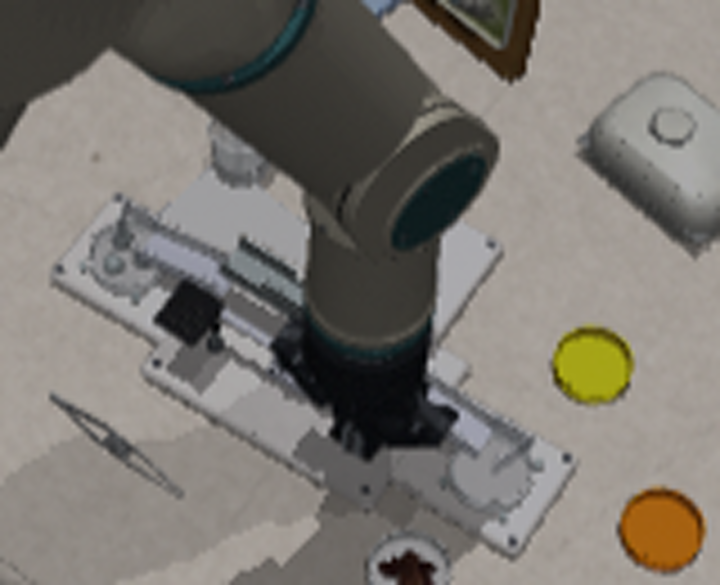

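The left pad has risen and the contact force is back near zero, so the gate has rocked over. I'll lift off and move above the key.

```bash
python3 - <<'E'
from cell import ctrl
from h import *
s=ctrl.read_state()
v=np.load("v.npy")
for l in((50,-48,165),(50,-50,165)): print(W(v,l),units(W(v,l),s["eef_pos"],s["tool_rot"]))
E
```

```text
[610.50646794 -99.5157778  165.        ] [-4.44  0.99 -3.77]
[ 610.70377202 -101.50602178  165.        ] [-4.44  0.91 -3.77]
```

Request:
servo_tool --commands '[0, 0, -1.2, 0, 1, 0, 0, -2.4, 0, 1, 0, 0, -3.6, 0, 1, 0, 0, -4.4, 0, 1, 0, 0, -4.4, 0, 1, 0, 0, -4.4, 0, 1]'

```text
clock: 3.58
eef_pos: [503.6, -135.0, 182.8]
tool_rot: [-3.141, 0.003, -3.043]
force: [0.2, -0.1, -0.4]
width: 0.0
```

```bash
python3 - <<'E'
from cell import ctrl
from h import *
import cv2
s=ctrl.read_state();print(s["eef_pos"],s["tool_rot"],s["force"])
v=np.load("v.npy")
for n in("side",):
    d=ctrl.get_image(n)["img"];x,y=OFF[n];a=d[y-20:y+110,x:x+160];cv2.imwrite(f"pics/{n}3.png",cv2.resize(a,None,fx=4.5,fy=4.5,interpolation=cv2.INTER_CUBIC))
for l in((50,-48,165),(50,-50,165)): print(W(v,l),units(W(v,l),s["eef_pos"],s["tool_rot"]))
for l in((-50,-73.4,55),(-50,62.2,94)): print((proj("side",W(v,l))-[185,135])*4.5)
E
```

```text
[ 503.60852607 -135.01355081  182.77006962] [-3.14055945  0.00338403 -3.04274681] [ 0.21341794 -0.05516098 -0.38626415]
[610.50646794 -99.5157778  165.        ] [-4.39  0.99  0.72]
[ 610.70377202 -101.50602178  165.        ] [-4.39  0.91  0.72]
[363.22651279 438.37304168]
[191.67369196 310.1723972 ]
```

View pics/side3.png

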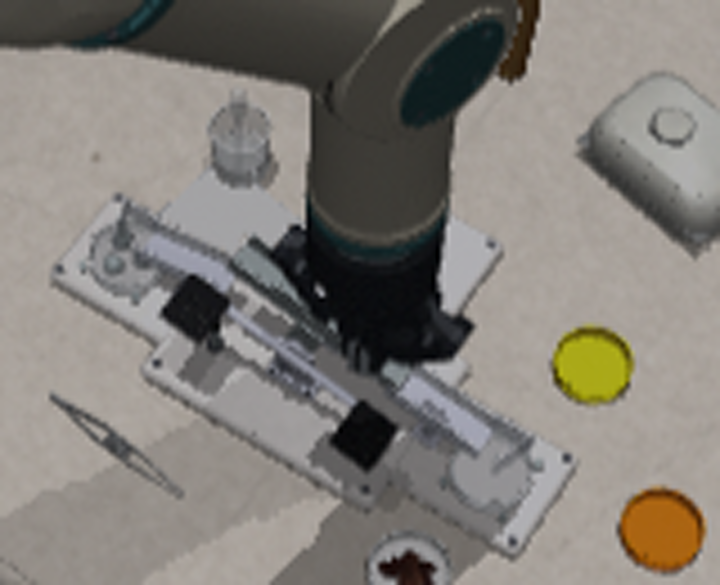

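The pads are at (364,435) and (196,308), against predictions of (363,438) and (192,310) for the right stop, so the gate is over. Next is the key.

Request:
servo_tool --commands '[-1.2, 0.3, 0, 0, 1, -2.4, 0.6, 0, 0, 1, -3.5, 0.8, 0, 0, 1, -4.2, 0.95, 0, 0, 1, -4.4, 0.95, 0.4, 0, 1, -4.4, 0.95, 1, 0, 1, -4.4, 0.95, 1.4, 0, 1, -4.4, 0.95, 1.4, 0, 1, -4.4, 0.95, 1.4, 0, 1]'

```text
clock: 4.38
eef_pos: [607.9, -100.8, 144.8]
tool_rot: [3.141, -0.004, -3.044]
force: [0.3, -0.6, 0.8]
width: 0.2
```

```bash
python3 - <<'E'
from cell import ctrl
from h import *
import cv2
s=ctrl.read_state();print(s["eef_pos"],s["tool_rot"],s["force"])
v=np.load("v.npy")
for n in("side","top"):
    d=ctrl.get_image(n)["img"];x,y=OFF[n];a=d[y-20:y+110,x:x+160];cv2.imwrite(f"pics/{n}4.png",cv2.resize(a,None,fx=4.5,fy=4.5,interpolation=cv2.INTER_CUBIC))
    print((proj(n,s["eef_pos"])-[x,y-20])*4.5,(proj(n,W(v,(50,-48,104)))-[x,y-20])*4.5)
for l in((50,-48,104),(50,-48,89)): print(W(v,l),units(W(v,l),s["eef_pos"],s["tool_rot"]))
E
```

```text
[ 607.91481813 -100.82891331  144.7851065 ] [ 3.14107112 -0.00383068 -3.04356986] [ 0.33739323 -0.61352707  0.83912381]
[416.89200242 245.33409048] [414.14148465 272.94731504]
[354.24743179 234.69726773] [348.94741785 246.72962517]
[610.50646794 -99.5157778  104.        ] [-0.11  0.04  1.63]
[610.50646794 -99.5157778   89.        ] [-0.12  0.04  2.23]
```

View pics/side4.png

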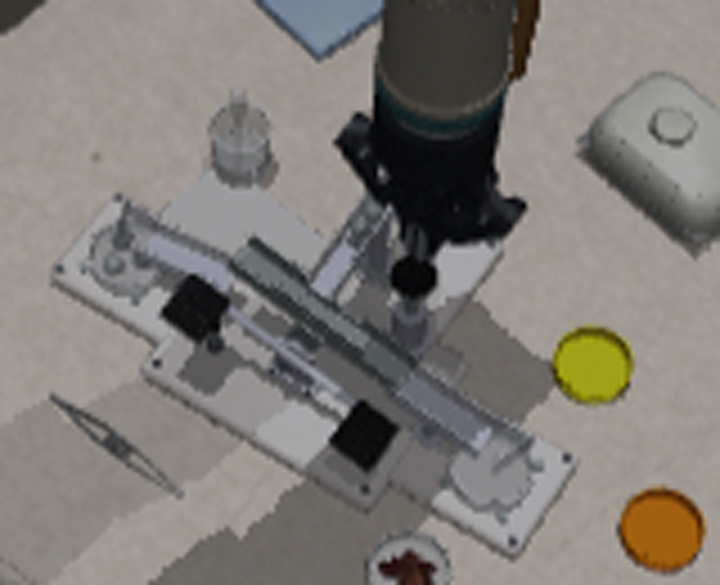

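View pics/top4.png

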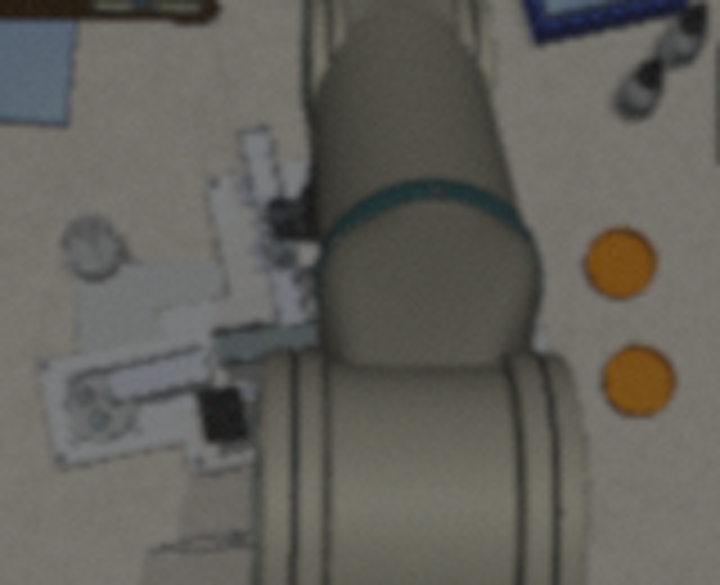

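The fingertips are centred over the key (tip directly above (413,275)). I'll press it down in small steps.

Request:
servo_tool --commands '[-0.1, 0, 0.7, 0, 1, -0.1, 0, 1.3, 0, 1, -0.1, 0, 1.6, 0, 1, -0.1, 0, 1.8, 0, 1, -0.1, 0, 1.95, 0, 1, -0.1, 0, 2.1, 0, 1, -0.1, 0, 2.2, 0, 1, -0.1, 0, 2.2, 0, 1, -0.1, 0, 2.2, 0, 1]'

```text
clock: 5.23
eef_pos: [612.0, -100.2, 91.7]
tool_rot: [-3.142, -0.001, -3.043]
force: [-3.2, -0.6, 4.6]
width: -0.0
```

Request:
servo_tool --commands '[0, 0, 0.1, 0, 1, 0, 0, 0.2, 0, 1, 0, 0, 0.2, 0, 1, 0, 0, 0.2, 0, 1]'

```text
clock: 5.57
eef_pos: [612.5, -100.2, 89.8]
tool_rot: [-3.141, 0.001, -3.043]
force: [-8.6, 0.7, 25.2]
width: 0.0
```

It is bottomed: 25 N and rigid at z = 89.8. I'll hold and watch.

Request:
servo_tool --commands '[0, 0, -0.03, 0, 1, 0, 0, -0.03, 0, 1, 0, 0, -0.03, 0, 1, 0, 0, -0.03, 0, 1, 0, 0, -0.03, 0, 1, 0, 0, -0.03, 0, 1, 0, 0, -0.03, 0, 1, 0, 0, -0.03, 0, 1, 0, 0, -0.03, 0, 1, 0, 0, -0.03, 0, 1]'

```text
clock: 6.4
eef_pos: [612.5, -100.3, 89.9]
tool_rot: [-3.141, 0.001, -3.043]
force: [-7.7, 1.5, 20.6]
width: 0.4
```

Request:
servo_tool --commands '[0, 0, 0, 0, 1, 0, 0, 0, 0, 1, 0, 0, 0, 0, 1, 0, 0, 0, 0, 1, 0, 0, 0, 0, 1, 0, 0, 0, 0, 1, 0, 0, 0, 0, 1, 0, 0, 0, 0, 1, 0, 0, 0, 0, 1, 0, 0, 0, 0, 1]'

```text
clock: 7.23
eef_pos: [612.5, -100.3, 89.9]
tool_rot: [-3.141, 0.001, -3.043]
force: [-8.5, -0.3, 20.5]
width: -0.3
```

Request:
servo_tool --commands '[0, 0, 0, 0, 1, 0, 0, 0, 0, 1, 0, 0, 0, 0, 1, 0, 0, 0, 0, 1, 0, 0, 0, 0, 1, 0, 0, 0, 0, 1, 0, 0, 0, 0, 1, 0, 0, 0, 0, 1, 0, 0, 0, 0, 1, 0, 0, 0, 0, 1]'

```text
clock: 8.07
eef_pos: [612.5, -100.2, 89.9]
tool_rot: [-3.141, 0.001, -3.043]
force: [-7.9, 1.0, 21.0]
width: 0.2
```

```bash
python3 - <<'E'
from cell import ctrl
from h import *
import cv2
for n in("side","top"):
    d=ctrl.get_image(n)["img"];x,y=OFF[n];a=d[y-20:y+110,x:x+160];cv2.imwrite(f"pics/{n}5.png",cv2.resize(a,None,fx=4.5,fy=4.5,interpolation=cv2.INTER_CUBIC))
E
```

```text
(no output)
```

View pics/side5.png

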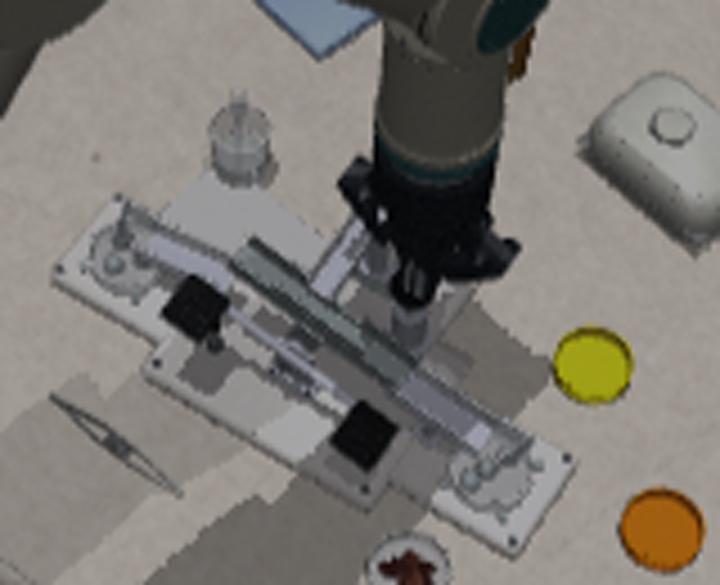

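View pics/top5.png

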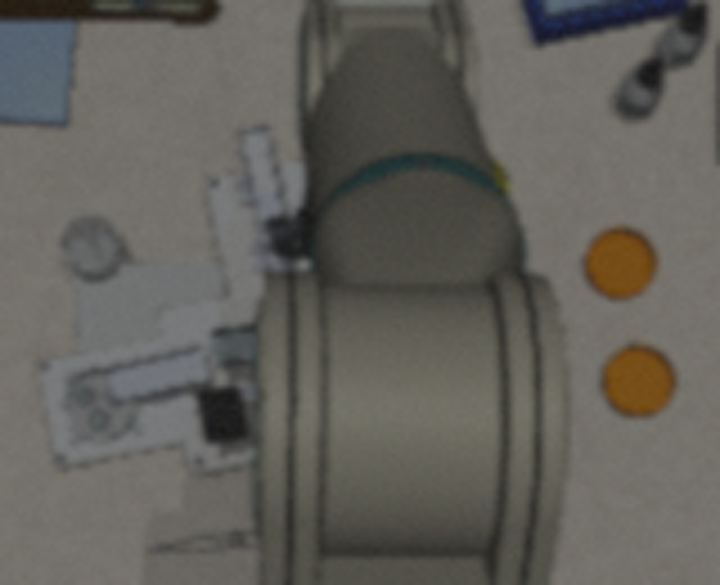

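Balls have reached the right dish, around (480,470) in the side view. I'll count them in a close crop while holding the key down.

```bash
python3 - <<'E'
from cell import ctrl
import cv2,numpy as np
d=ctrl.get_image("side")["img"]
a=cv2.resize(d[222:258,272:320],None,fx=12,fy=12,interpolation=cv2.INTER_CUBIC)
b=cv2.resize(d[178:214,192:240],None,fx=12,fy=12,interpolation=cv2.INTER_CUBIC)
cv2.imwrite("pics/dish5.png",np.vstack([a[:290],b[:290]]) if 0 else cv2.resize(np.hstack([a,b]),(800,300)))
E
```

```text
(no output)
```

View pics/dish5.png

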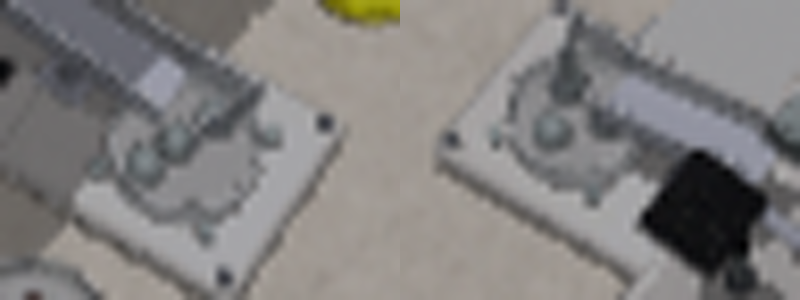

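Request:
servo_tool --commands '[0, 0, 0, 0, 1, 0, 0, 0, 0, 1, 0, 0, 0, 0, 1, 0, 0, 0, 0, 1, 0, 0, 0, 0, 1, 0, 0, 0, 0, 1, 0, 0, 0, 0, 1, 0, 0, 0, 0, 1, 0, 0, 0, 0, 1, 0, 0, 0, 0, 1]'

```text
clock: 9.05
eef_pos: [612.5, -100.3, 89.9]
tool_rot: [-3.141, 0.001, -3.043]
force: [-7.9, 1.0, 20.7]
width: 0.3
```

Request:
servo_tool --commands '[0, 0, 0, 0, 1, 0, 0, 0, 0, 1, 0, 0, 0, 0, 1, 0, 0, 0, 0, 1, 0, 0, 0, 0, 1, 0, 0, 0, 0, 1, 0, 0, 0, 0, 1, 0, 0, 0, 0, 1, 0, 0, 0, 0, 1, 0, 0, 0, 0, 1]'

```text
clock: 9.88
eef_pos: [612.5, -100.3, 89.9]
tool_rot: [-3.141, 0.001, -3.043]
force: [-8.2, 1.1, 20.8]
width: -0.1
```

```bash
python3 - <<'E'
from cell import ctrl
from h import *
import cv2
v=np.load("v.npy")
d=np.mean([ctrl.get_image("side")["img"].astype(float) for _ in range(6)],0)
d=np.clip(d*1.3,0,255).astype(np.uint8)
a=cv2.resize(d[222:258,272:320],(800,600),interpolation=cv2.INTER_LANCZOS4)
cv2.imwrite("pics/dish6.png",a)
b=cv2.resize(d[165:225,232:312],(800,600),interpolation=cv2.INTER_LANCZOS4);cv2.imwrite("pics/ch6.png",b)
s=800/48
for l in((-8,-150,24),(-8,-150,16)):print((proj("side",W(v,l))-[272,222])*s)
for n in("side","top"):
  for x in (20,60,80,110,150): print(n,x,proj(n,W(v,(x,0,105))).round(1))
E
```

```text
[371.66432612 283.51455346]
[367.79560654 301.91807537]
side 20 [258.  195.1]
side 60 [265.2 185.5]
side 80 [268.7 180.7]
side 110 [274.  173.8]
side 150 [280.8 164.7]
top 20 [265.  181.5]
top 60 [262.4 169.7]
top 80 [261.2 163.9]
top 110 [259.3 155.2]
top 150 [256.8 143.8]
```

View pics/dish6.png

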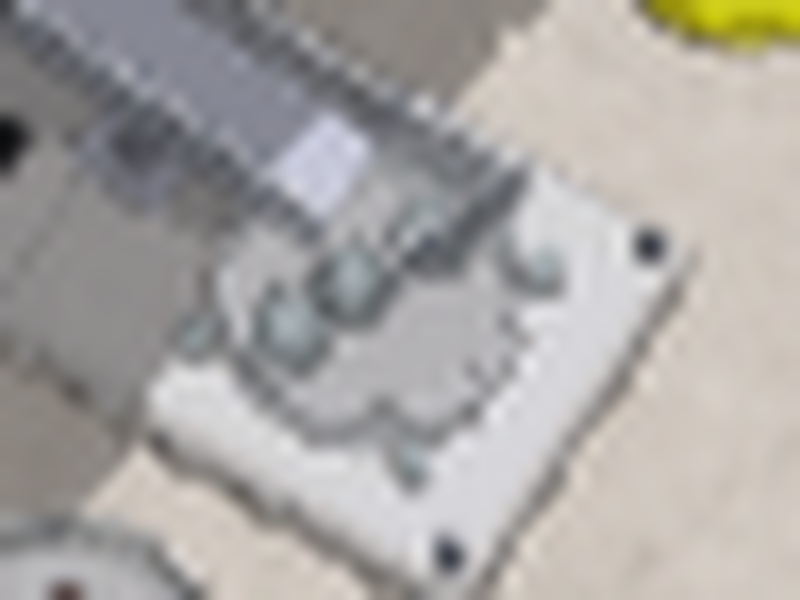

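View pics/ch6.png

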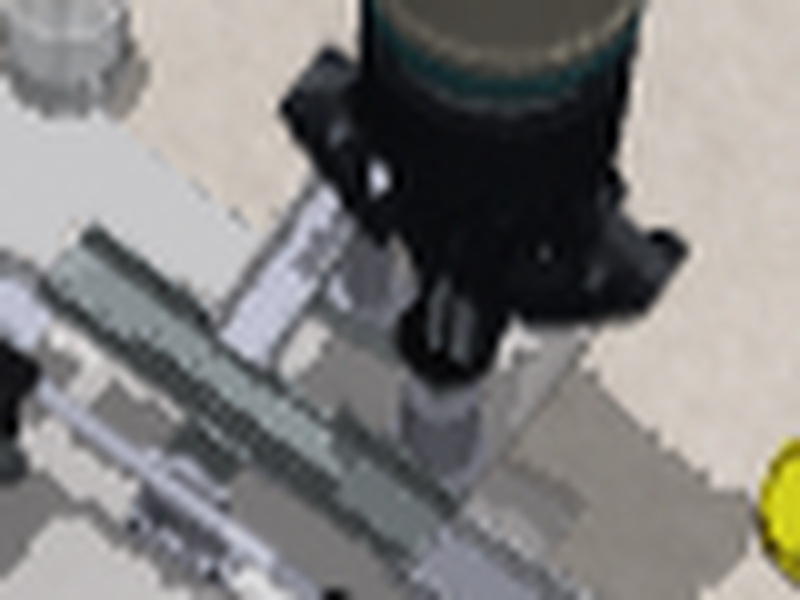

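All three balls are in the right dish at (290,330), (352,285) and, behind the guard, (425,225). The visible part of the channel is empty. I'll release the key, lift straight up and retreat so the view is clear.

Request:
servo_tool --commands '[0, 0, -0.3, 0, 1, 0, 0, -0.7, 0, 1, 0, 0, -1.5, 0, 1, 0, 0, -2.8, 0, 1, 0, 0, -4, 0, 1, 0, 0, -5, 0, 1, 0, 0, -5.5, 0, 1, 0, 0, -5.5, 0, 1]'

```text
clock: 10.85
eef_pos: [615.4, -100.3, 228.7]
tool_rot: [-3.14, 0.009, -3.043]
force: [1.3, -1.2, 0.3]
width: 0.1
```

Request:
servo_tool --commands '[0.5, 1.2, 0, 0, 1, 1, 2.6, 0, 0, 1, 1.5, 4.1, 0, 0, 1, 2, 5.6, 0, 0, 1, 2.5, 7.1, 0, 0, 1, 3, 8.6, 0, 0, 1, 3.5, 10, 0, 0, 1, 4, 11.2, 0, 0, 1, 4, 12, 0, 0, 1, 4, 12, 0, 0, 1]'

```text
clock: 11.68
eef_pos: [481.5, 194.8, 223.9]
tool_rot: [3.138, -0.0, -3.034]
force: [-1.0, 1.0, 1.0]
width: 0.0
```

```bash
python3 - <<'E'
from cell import ctrl
from h import *
import cv2
for n in("side","top"):
    d=np.mean([ctrl.get_image(n)["img"].astype(float) for _ in range(4)],0)
    d=np.clip(d*1.3,0,255).astype(np.uint8)
    x,y=OFF[n];a=d[y-10:y+110,x:x+160];cv2.imwrite(f"pics/{n}7.png",cv2.resize(a,(800,600),interpolation=cv2.INTER_CUBIC))
s=ctrl.read_state();print(s["clock"],s["eef_pos"],s["force"])
E
```

```text
12.0833 [483.60449258 187.30875423 224.40715628] [-0.18418893 -0.28229968 -0.49996241]
```

View pics/side7.png

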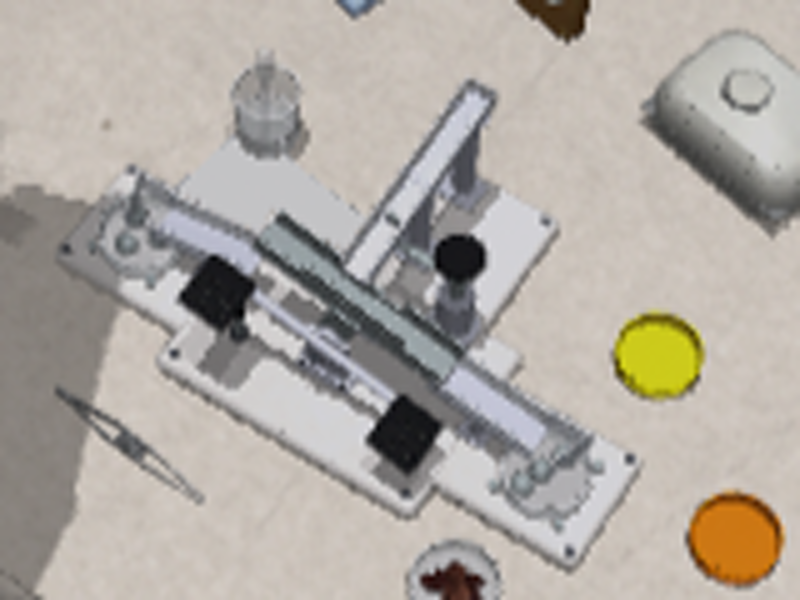

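View pics/top7.png

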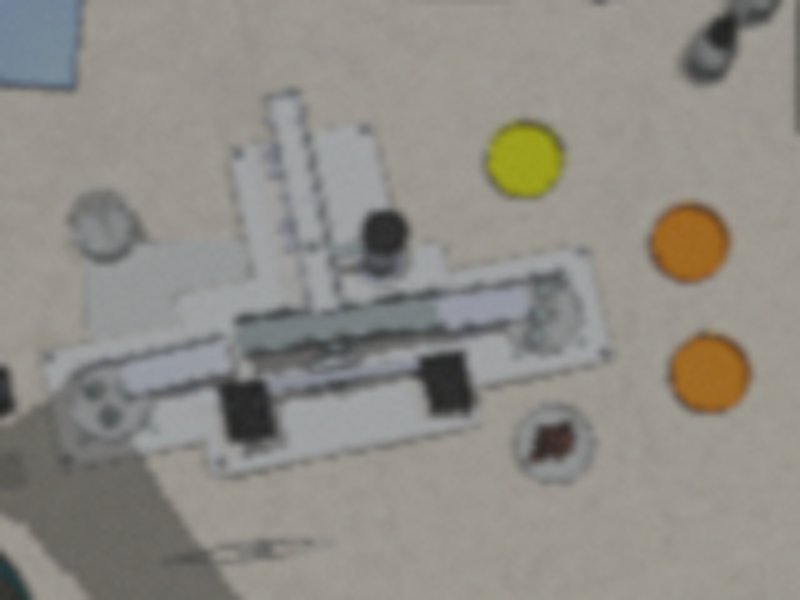

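The channel is empty apart from the raised pin at (392,218), and the key is up at (460,258). The gate is on its right stop and three balls lie in the right dish around (525,480), (543,468) and (560,455). The dishes and bystanders look unmoved, and the arm is clear, so I'm handing the job in.

```bash
python3 -c "
from cell import ctrl
print(ctrl.finish_job())"
```

```text
the job is handed in; nothing more can be done
None
```

I pressed the right pad with the closed fingertips until the gate rocked onto its right stop. I then held the release key fully down for about 4.5 s at roughly 21–25 N, let it spring up and moved the arm clear. The job was handed in at about 12 s, well inside the 34 s limit.

- **Gate:** both pads in the side view sat within about 1 mm of where they should be for the right stop before I pressed the key, and the gate was still over at the end.
- **Balls:** the channel is empty except for the raised stop pin. Three balls show in the right dish; the third is partly hidden behind the spout guard, so I identified it from an averaged close crop.
- **Everything else:** the dishes and the bystanders in the close views look unmoved by eye. The syringe and marker were outside those final views, but the arm stayed well above or away from both.
- **Disagreement:** the two cameras placed the dispenser 4–5 mm apart, and I used the combined fit. It held up: the fingertips landed on both the pad and the key.

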